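# Bolt the bread bin shut

## Robot

A 6-joint arm with a two-finger parallel gripper is mounted at the origin on a cart in front of the work surface, level with it; the furniture and walls round the work are solid. World frame = base frame: x ahead of the robot, y to its left, z up, the work surface at z = 0. Lengths are in m, angles in rad, forces in N, time in s.
With the tool pointing down it reaches from about 0.375 to 0.9 m from the base axis. Payload 3.1 kg.
Tool frame: the origin (TCP) lies at the very end of the fingers, on their centre line; the grasp point (between the pads) lies 19 mm behind it; z points along the fingers, y is the line along which they close (so a half turn about z gives the same grasp; the last joint's range is limited). The gripper opens to 85 mm and grips with 20 to 120 N. Pads are 22 mm wide; open, the fingers measure 114 mm over their backs; the gripper's body (76 mm by 85 mm) begins 54 mm behind the grasp point. The pads swing forward as they close: fully open they stand 13 mm farther back than shut.
Start: joints at [-1.369, 0.527, 1.433, -0, 1.181, -0.178], TCP at [0.232, -0.58, 0.231] pointing down, gripper open.
Joint ranges: [-3.08, 3.08], [-0.75, 2.2], [0.22, 2.44], [-1.43, 4.57], [0, 2.65], [-2.85, 2.85]. Speed limits (rad/s): [2.79, 2.79, 3.14, 3.14, 3.14, 3.14].

## Interface

Orientations are given as a unit quaternion [x, y, z, w].
In Python, from workcell import get_obs, get_image, camera_params, job_done gives the robot as it stands.
- The arm moves only by the shell command python3 -m jog 'ROWS' [FORCE]. ROWS is JSON, a list of rows, each a list of 7 numbers: the finger opening in m, from 0 to 0.0854, then the shift along the tool's x, y, z in m, then the turn, a rotation vector about the tool's x, y, z in rad. A call has 1 to 8 rows; each row is the pose to reach, as a shift and turn from the pose commanded when the call began, along the tool's axes at that moment; what a row does not reach only later rows make up. A row lasts 1/10 s, in which the tool goes at most 50 mm and 8.59 degrees, less where a joint would pass 70% of its speed; a pose out of reach is approached as far as the arm can. A call with a gripper value outside its range is refused whole. The fingers move at their own pace and stop on an object; FORCE is the grip in N (left out, the last holds). Time passes only in rows, so rows that repeat a pose let the fingers close. It gives the time, the measured TCP pose, the force, the opening and the grip force at its end, in the units of the state.
- get_obs(): the state, without advancing time (a new reading comes with each control period).
- get_image(name): name is "scene" or "top" or "wrist"; returns the picture (420x560x3 uint8, red, green, blue); there is no depth.
- camera_params(name): a dict with "mtx" (3x3 intrinsics, pixels), "distortion" ([k1, k2, p1, p2, k3] as OpenCV has them; the pictures are not rectified), "R" (3x3) and "t" (3): a world point X has camera coordinates R X + t. Camera axes: x right, y down, z forward; pixel columns grow to the right and rows downward; lengths in m; the calibration is good to about 2 mm. A picture is of the moment at which its call begins: read the wrist's pose just before it. camera_params takes no time and is no camera call; for the wrist camera it gives the pose at the moment of the call.
- job_done(): hands the job in; it is judged then, once.
The state is a dict: "t": time; "joint_positions": joint angles; "joint_vel": joint speeds; "tau": joint torques, N m; "position": TCP position; "orientation": TCP orientation; "ft_force": force on the tool from outside, world axes, zero at the start; "moment": the same for the moment, N m; "width": finger opening in m; "grip_force": force on a finger pad.
Only numpy, scipy, OpenCV 4.12 (cv2) and the standard library are available. Lean on these libraries where they do the work, as an engineer would, in place of code of your own. Each camera call takes 0.05 s, during which the arm holds its last target. There are 200 camera calls.

## Task

Bolt the bread bin shut so the dog cannot get in: push its drop-front flap shut against the springy rubber seal, feel for the depth at which the steel bolt finds its keeper under the overhanging top, and slide the bolt all the way up into it. Then lay the bolt's knob right over to the right, above its lug, so that the bolt cannot rattle back, and let go; leave the jars on top of the bin and the mug, tin, lemon and fork around it as they stood.

Things in the scene. Friction and masses are not known exactly. Their poses are not given: they have to be found in the camera images.
- bread_bin: wooden bread bin, fixed, 304 wide (y), 210 deep (x), 272 high; origin: centre of its underside, x to its back, z up, front to -x. The front slopes back at 55 degrees from level from a hinge line at [-100,0,50] mm up to a flat top, underside z = 236, front edge x = -60, that overhangs the knob: it blocks a vertical tool as the flap shuts; one tilted about 40 degrees, hand towards the robot, clears it
- flap (a joint): angle of the drop-front flap (rad), 276 wide, 180 long, 10 thick, hinged at its bottom edge: 0 = on a hard stop, 55 degrees from level; it grows as the top swings to the robot, at most 1.0. Stiff hinge: stays where left (2 to 4 N at the knob) down to about 0.06, where a rubber seal begins; from there to the stop takes a push growing to 10 to 17 N at the knob, square to the flap; let go unbolted, it springs ajar
- bolt (a joint): how far the bolt has slid up the flap (m): 0 = drawn back, 0.028 = home on its stop. Round steel rod, 10 mm thick, flat end with a 1 mm bevel, in two guides, axis 18 mm out from the flap's back face; stays where left, slides with 2 to 3 N. At 0.008 its end meets the keeper, which has 1.5 mm of play to either side across the flap: off by more, it butts there and the flap must be pressed in or eased out
- turn (a joint): how far the knob is turned about the bolt's rod (rad): 0 = standing square out of the flap, 1.4 = laid over to the right (the bin's -y) against its stop. It stays where left; about 1.5 N at the knob turns it. A steel lug (12 long, 18 wide, 10 high, right of the rod) stops it at about 0.8 unless the bolt is home or nearly (0.022 or more); laid over, the knob lies above the lug and locks the bolt
- knob (a point): grip point of the bolt's round steel knob, 14 to 16 mm thick, 37 long from the rod's axis, 27 mm out on it. With turn = 0 it is 45 mm out from the flap's back face, on the bin's middle plane, 85 mm + the bolt's travel up the flap from the hinge line. x: up the flap, z: along the knob, outwards. A guide 50 mm above the drawn-back knob stands 18 mm off the flap and is 19 wide
- hinge (a point): middle of the flap's hinge line at its bottom edge, 50 mm above the worktop; the line runs along the bin's y
- keeper_seat (a point): middle of the rail's face under the keeper, 192 mm up the slope from the hinge line, 10 mm out from the back face of the flap when on its stop. The keeper is a steel bridge here, 16 long, whose plate is packed out from the rail by anything from 0 to 8 mm, differently each time and not measured: the bolt meets its passage at a flap angle somewhere from 0 to 0.042 rad, to be found by feel
- jar_a: spice jar, 45 mm in diameter, 106 high, standing on the bin's top; origin at its underside
- jar_b: spice jar with a white cap, 46 mm in diameter, 100 high, standing on the bin's top; origin at its underside
- jar_c: white screw-top bottle, 51 mm in diameter, 83 high, standing on the bin's top; origin at its underside
- mug: striped mug, 86x120x101, standing beside the bin's left side; origin at its underside
- tin: low tin, 86 mm in diameter, 40 high, beside the bin's right side; origin at its underside
- lemon: lemon, 78x55x56, lying by the bin's right front corner; origin at its underside
- fork: fork, 206 long, lying on the worktop in front of the bin; origin at its underside

How it is judged:
By the outcome, as a careful person would: the job done as asked, in the order asked, and still so for the second after the job is handed in, with the robot touching nothing.
It also fails if it takes over 58 s, if anything falls off the work surface, if the arm or the gripper's body presses on something with over 40 N, if the wrist force passes 120 N, or if a joint passes its speed limit or range.

## Working session

There is one attempt and no reset: what is moved stays moved. The work goes in short steps, Python scripts to look and compute and a shell command to move; the robot and the scene stay as the last step left them, time stands still between calls to the robot, and variables do not carry over. Pictures are saved under pics/ and viewed, at most 10 in all, crops included, and the job is handed in when it is done.

```bash
mkdir -p pics; ls; python3 - <<'E'
from workcell import *
import cv2,numpy as np
o=get_obs();print(o)
a=[get_image(n) for n in("scene","top")]
for n,i in zip(("scene","top"),a): cv2.imwrite(f"pics/{n}0.png",i[:,:,::-1]); p=camera_params(n);print(n,p)
E
```

```text
pics
{'t': 0.0, 'joint_positions': array([-1.36852882e+00,  5.28460106e-01,  1.43389775e+00,  3.76506023e-06,
        1.18136857e+00, -1.78506832e-01]), 'joint_vel': array([-0.00108911, -0.00087572,  0.00249756,  0.0014894 ,  0.00073539,
        0.00123039]), 'tau': array([-2.20745687e-04, -4.42353773e+01, -1.78025401e+01, -8.77874345e-05,
        8.18500790e-03, -5.18425782e-07]), 'position': array([ 0.2321553 , -0.57952509,  0.23033877]), 'orientation': array([ 9.81930618e-01,  1.89238269e-01, -1.09339677e-05, -1.06683093e-03]), 'ft_force': array([-0.26740583,  0.16097803,  0.07261832]), 'moment': array([-0.00860739, -0.02194629, -0.00161943]), 'grip_force': 0.0, 'width': 0.08583846357663023}
scene {'mtx': array([[449.53617007,   0.        , 283.99164975],
       [  0.        , 449.53617007, 209.98097911],
       [  0.        ,   0.        ,   1.        ]]), 'distortion': array([-0.08478814,  0.        ,  0.        ,  0.        ,  0.        ]), 'R': array([[-0.82231531, -0.56867645,  0.02011524],
       [-0.43516405,  0.60569074, -0.66616137],
       [ 0.36664667, -0.55654813, -0.74553632]]), 't': array([0.45985822, 0.31173472, 1.18619501])}
top {'mtx': array([[535.99287922,   0.        , 283.4429045 ],
       [  0.        , 535.99287922, 209.77414248],
       [  0.        ,   0.        ,   1.        ]]), 'distortion': array([0.04187896, 0.        , 0.        , 0.        , 0.        ]), 'R': array([[-0.00353569, -0.999992  ,  0.00186953],
       [-0.99204724,  0.00327237, -0.12582353],
       [ 0.12581641, -0.00229954, -0.99205088]]), 't': array([0.04349707, 0.57838039, 1.40897196])}
```

View pics/scene0.png

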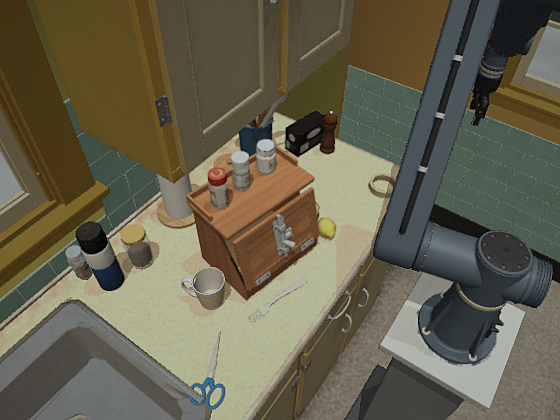

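View pics/top0.png

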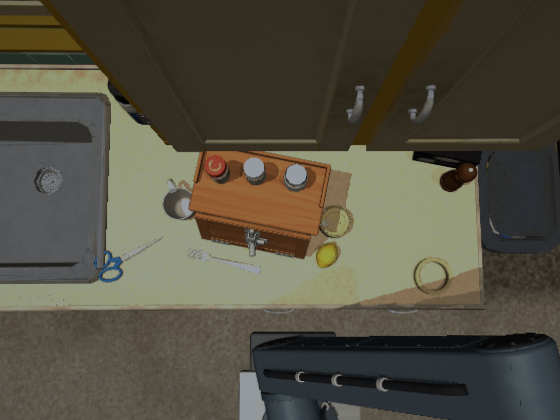

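```bash
python3 - <<'E'
import cv2,numpy as np
t=cv2.imread("pics/top0.png")[140:280,160:360]; s=cv2.imread("pics/scene0.png")[130:330,170:350]
cv2.imwrite("pics/c_top.png",cv2.resize(t,None,fx=4,fy=4,interpolation=2)); cv2.imwrite("pics/c_scene.png",cv2.resize(s,None,fx=3,fy=3,interpolation=2))
E
```

```text
(no output)
```

View pics/c_top.png

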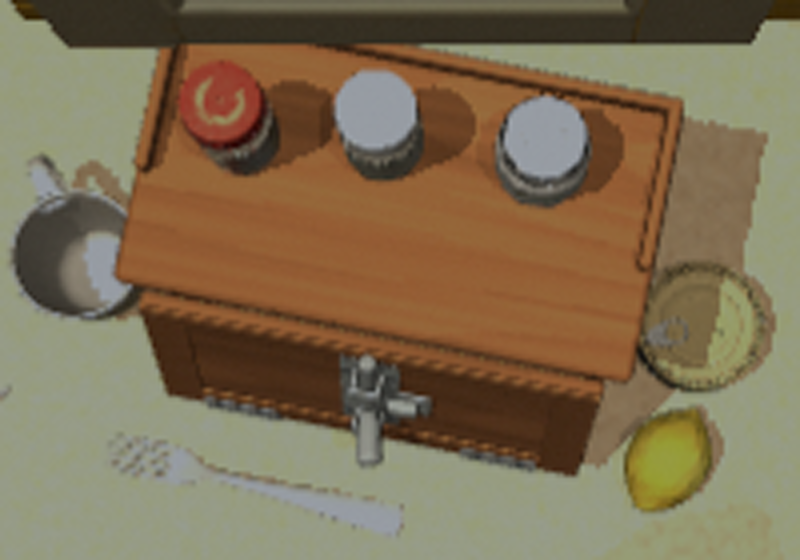

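View pics/c_scene.png

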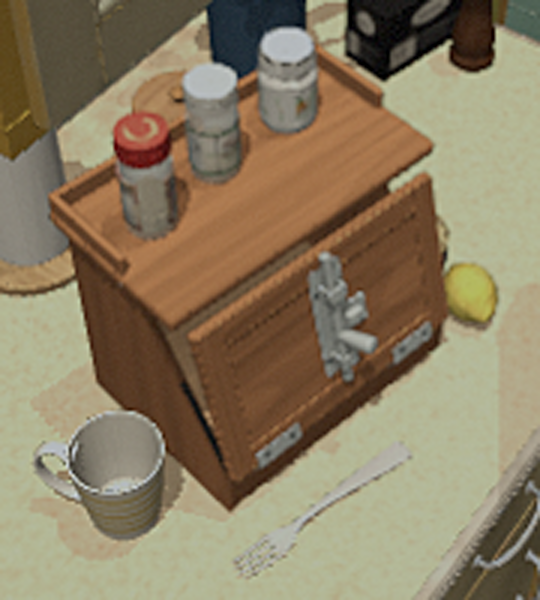

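```bash
cat >h.py <<'E'
import numpy as np,cv2
from workcell import *
from scipy.spatial.transform import Rotation as Ro
def ray(n,uv,p=None):
    p=p or camera_params(n); q=cv2.undistortPoints(np.array([[uv]],float),p["mtx"],p["distortion"])[0,0]
    R=np.array(p["R"]); return -R.T@p["t"], R.T@np.r_[q,1]
def plane(n,uv,z,p=None):
    c,d=ray(n,uv,p); return c+d*(z-c[2])/d[2]
def tri(*rs):
    A=0;b=0
    for c,d in rs:
        d=d/np.linalg.norm(d);P=np.eye(3)-np.outer(d,d);A=A+P;b=b+P@c
    x=np.linalg.solve(A,b); return x,[np.linalg.norm(np.cross(x-c,d/np.linalg.norm(d))) for c,d in rs]
def proj(n,X,p=None):
    p=p or camera_params(n); return cv2.projectPoints(np.array(X,float).reshape(-1,1,3),cv2.Rodrigues(np.array(p["R"]))[0],np.array(p["t"]),p["mtx"],p["distortion"])[0][:,0]
T=lambda x,y:(160+x/4-.4,140+y/4-.4)
S=lambda x,y:(170+x/3-.3,130+y/3-.3)
E
python3 - <<'E'
from h import *
np.set_printoptions(precision=4,suppress=True)
for z in(.25,.254,.26):
    a=plane("top",T(117,278),z);b=plane("top",T(628,378),z);c=plane("top",T(683,98),z+.018);print(z,a,b,np.linalg.norm(a-b),c)
a=plane("scene",S(233,508),0);b=plane("scene",S(443,345),0);print("base",a,b,np.linalg.norm(a-b)); print(plane("top",T(580,472),0))
print("TL",tri(ray("scene",S(176,326)),ray("top",T(117,278))));print("TR",tri(ray("scene",S(434,147)),ray("top",T(628,378))))
print("knobtip",tri(ray("scene",S(370,345)),ray("top",T(370,460))))
print("flapTL",tri(ray("scene",S(191,330)),ray("top",T(145,300))));print("flapTR",tri(ray("scene",S(430,176)),ray("top",T(603,384))))
print("bolttop",tri(ray("scene",S(322,257)),ray("top",T(367,360))))
E
```

```text
0.25 [0.5537 0.2588 0.25  ] [ 0.4952 -0.0334  0.25  ] 0.2980427051231484 [ 0.654  -0.0655  0.268 ]
0.254 [0.5532 0.2581 0.254 ] [ 0.4949 -0.0332  0.254 ] 0.297065887769239 [ 0.6532 -0.0651  0.272 ]
0.26 [0.5524 0.2571 0.26  ] [ 0.4944 -0.0328  0.26  ] 0.29560066173837474 [ 0.6519 -0.0646  0.278 ]
base [0.5065 0.2533 0.    ] [ 0.4489 -0.0184  0.    ] 0.27777082559394617
[ 0.4512 -0.0159  0.    ]
TL (array([0.5514, 0.2582, 0.2425]), [np.float64(0.003714699141172099), np.float64(0.003714699141172071)])
TR (array([ 0.4935, -0.0353,  0.2404]), [np.float64(0.0027715064954485827), np.float64(0.0027715064954487)])
knobtip (array([0.4528, 0.119 , 0.1439]), [np.float64(0.0010007436926437706), np.float64(0.0010007436926436917)])
flapTL (array([0.5431, 0.2457, 0.2296]), [np.float64(0.00033969787440615005), np.float64(0.0003396978744060817)])
flapTR (array([ 0.4903, -0.0229,  0.2159]), [np.float64(0.0046858918224552785), np.float64(0.004685891822455274)])
bolttop (array([0.5073, 0.1164, 0.2223]), [np.float64(0.0013882148115887942), np.float64(0.0013882148115888257)])
```

```bash
cat >>h.py <<'E'
np.set_printoptions(precision=4,suppress=True)
YAW=np.radians(-11.6)
def toolR(tilt,yaw=None):
    yaw=YAW if yaw is None else yaw
    t=np.radians(tilt);bx=np.array([np.cos(yaw),np.sin(yaw),0]);y=np.array([-np.sin(yaw),np.cos(yaw),0])
    z=np.sin(t)*bx+np.array([0,0,-np.cos(t)]); return np.c_[np.cross(y,z),y,z]
def rel(p,Rt,o=None,o_R=None):
    "shift & rotvec in present tool axes to reach TCP p, rotation Rt"
    o=o or get_obs(); R0=Ro.from_quat(o["orientation"]).as_matrix()
    print("shift mm",1e3*R0.T@(np.array(p)-o["position"]),"rot",Ro.from_matrix(R0.T@Rt).as_rotvec())
E
python3 - <<'E'
from h import *
rel([.42,-.3,.36],toolR(20,-.6)); 
E
```

```text
shift mm [ 278.3328 -189.9896 -129.0992] rot [-0.3772 -0.2032 -2.1347]
```

```bash
python3 -m jog '[[0.06,0.278,-0.19,-0.129,-0.377,-0.203,-2.135],[0.06,0.278,-0.19,-0.129,-0.377,-0.203,-2.135],[0.06,0.278,-0.19,-0.129,-0.377,-0.203,-2.135],[0.06,0.278,-0.19,-0.129,-0.377,-0.203,-2.135],[0.06,0.278,-0.19,-0.129,-0.377,-0.203,-2.135],[0.06,0.278,-0.19,-0.129,-0.377,-0.203,-2.135],[0.06,0.278,-0.19,-0.129,-0.377,-0.203,-2.135],[0.06,0.278,-0.19,-0.129,-0.377,-0.203,-2.135]]'
python3 - <<'E'
from h import *
R=toolR(45); print(get_obs()["joint_positions"])
rel(np.array([.462,.123,.1435])-.13*R[:,2],R)
E
```

```text
t: 0.9
position: [0.4222, -0.2968, 0.3624]
orientation: [0.702, 0.704, -0.032, 0.108]
ft_force: [1.1, -0.3, 0.5]
width: 0.0602
grip_force: 0.0
[-0.793   0.1543  1.6557 -0.0694  1.1151 -0.772 ]
shift mm [454.3574 -57.5999  31.9838] rot [-0.5661 -0.4203 -1.2458]
```

```bash
python3 -m jog '[[0.06,0.454,-0.058,0.032,-0.566,-0.42,-1.246],[0.06,0.454,-0.058,0.032,-0.566,-0.42,-1.246],[0.06,0.454,-0.058,0.032,-0.566,-0.42,-1.246],[0.06,0.454,-0.058,0.032,-0.566,-0.42,-1.246],[0.06,0.454,-0.058,0.032,-0.566,-0.42,-1.246],[0.06,0.454,-0.058,0.032,-0.566,-0.42,-1.246],[0.06,0.454,-0.058,0.032,-0.566,-0.42,-1.246],[0.06,0.454,-0.058,0.032,-0.566,-0.42,-1.246]]'
python3 - <<'E'
from h import *
R=toolR(45); print(get_obs()["joint_positions"])
rel(np.array([.462,.123,.1435])-.13*R[:,2],R)
E
```

```text
t: 1.7
position: [0.3844, 0.0185, 0.2665]
orientation: [0.298, 0.9, -0.051, 0.313]
ft_force: [0.8, -0.4, 0.2]
width: 0.0597
grip_force: 0.0
[-0.0445  0.044   2.3141 -0.9607  0.3154 -0.1183]
shift mm [ 88.3903  90.4416 -15.9689] rot [-0.194  -0.1248 -0.3686]
```

```bash
python3 -m jog '[[0.06,0.088,0.09,-0.016,-0.194,-0.125,-0.369],[0.06,0.088,0.09,-0.016,-0.194,-0.125,-0.369],[0.06,0.088,0.09,-0.016,-0.194,-0.125,-0.369],[0.06,0.088,0.09,-0.016,-0.194,-0.125,-0.369],[0.06,0.088,0.09,-0.016,-0.194,-0.125,-0.369]]'
python3 - <<'E'
from h import *
R=toolR(45); print(get_obs()["joint_positions"])
rel(np.array([.462,.123,.1435])-.13*R[:,2],R)
i=get_image("wrist");cv2.imwrite("pics/w1.png",i[:,:,::-1])
p=camera_params("wrist");print(p)
E
```

```text
t: 2.2
position: [0.3725, 0.1515, 0.269]
orientation: [0.096, 0.926, -0.043, 0.363]
ft_force: [0.4, 0.4, 0.3]
width: 0.0602
grip_force: 0.0
[ 0.4035  0.1192  2.3142 -1.4301  0.4132  0.3175]
shift mm [21.8443 -9.5889 25.7155] rot [-0.0118 -0.0363  0.0012]
{'mtx': array([[314.5817,   0.    , 285.5028],
       [  0.    , 314.5817, 208.5776],
       [  0.    ,   0.    ,   1.    ]]), 'distortion': array([0.0087, 0.    , 0.    , 0.    , 0.    ]), 'R': array([[ 0.2125,  0.9771, -0.0095],
       [ 0.5208, -0.105 ,  0.8472],
       [ 0.8268, -0.185 , -0.5312]]), 't': array([-0.2234, -0.3803,  0.0171])}
```

View pics/w1.png

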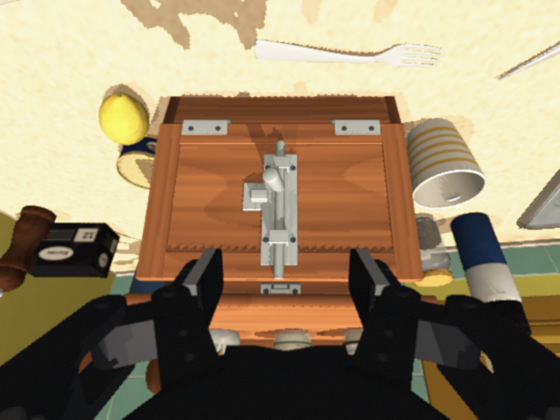

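```bash
python3 - <<'E'
from h import *
p=camera_params("wrist")
for uv in[(162,124),(402,124),(281,124)]: print(plane("wrist",uv,.055,p))
print("tip",tri(ray("scene",S(370,345)),ray("wrist",(269,173),p),ray("top",T(370,460))))
print("rodtop",tri(ray("scene",S(322,257)),ray("wrist",(279,280),p),ray("top",T(367,360))))
print("baseL/R",plane("wrist",(172,96),0,p),plane("wrist",(396,96),0,p))
o=np.array([.582,.0985,0]);bx=np.array([np.cos(YAW),np.sin(YAW),0]);by=np.array([-bx[1],bx[0],0]);h=o-.1*bx+[0,0,.05]
for q in(.3,.36):
  a=np.radians(55)+q;u=np.cos(a)*bx+[0,0,np.sin(a)];n=-np.sin(a)*bx+[0,0,np.cos(a)]
  for nm,uu,nn in(("tip",.085,.055),("rodtop",.176,.018),("hinge",0,0)): X=h+uu*u+nn*n;print(q,nm,X,proj("wrist",X,p),proj("scene",X),proj("top",X))
E
```

```text
[ 0.4507 -0.0146  0.055 ]
[0.5068 0.255  0.055 ]
[0.4785 0.1198 0.055 ]
tip (array([0.4527, 0.118 , 0.1452]), [np.float64(0.0015396635644758245), np.float64(0.0023159294585952937), np.float64(0.0016658314871158982)])
rodtop (array([0.5063, 0.1165, 0.228 ]), [np.float64(0.0035311416738590625), np.float64(0.002953160217873776), np.float64(0.0017369495278759487)])
baseL/R [ 0.4551 -0.0165  0.    ] [ 0.5127  0.2581 -0.    ]
0.3 tip [0.4582 0.1239 0.1477] [[278.75   177.0497]] [[289.944  243.9964]] [[250.2257 252.6888]]
0.3 rodtop [0.52   0.1112 0.2231] [[279.0642 277.8551]] [[273.6193 211.6336]] [[253.8534 224.6738]]
0.3 hinge [0.484  0.1186 0.05  ] [[281.1661 124.6646]] [[282.3452 259.73  ]] [[254.4726 244.6183]]
0.36 tip [0.4525 0.1251 0.146 ] [[278.6013 171.6596]] [[291.4756 245.7036]] [[249.7825 255.0422]]
0.36 rodtop [0.5098 0.1133 0.225 ] [[278.7032 275.9744]] [[276.4173 213.4   ]] [[252.8937 228.9669]]
0.36 hinge [0.484  0.1186 0.05  ] [[281.1661 124.6646]] [[282.3452 259.73  ]] [[254.4726 244.6183]]
```

```bash
cat >>h.py <<'E'
O=np.array([.582,.0985,0]);bx=np.array([np.cos(YAW),np.sin(YAW),0]);by=np.array([-bx[1],bx[0],0]);H=O-.1*bx+[0,0,.05]
def fl(q,u,n,lat=0):
    a=np.radians(55)+q; return H+u*(np.cos(a)*bx+[0,0,np.sin(a)])+n*(-np.sin(a)*bx+[0,0,np.cos(a)])+lat*by
def uvq(X,q):
    "flap coords of world point X at flap angle q"
    d=np.array(X)-H;a=np.radians(55)+q;x=d@bx;z=d[2]
    return np.array([x*np.cos(a)+z*np.sin(a),-x*np.sin(a)+z*np.cos(a),d@by])*1e3
E
python3 - <<'E'
from h import *
R=toolR(45);g=fl(.37,.085,.0445,-.005);print(g)
rel(g-.06*R[:,2],R);rel(g+.019*R[:,2],R)
E
```

```text
[0.4606 0.1183 0.1432]
shift mm [ 20.3454 -11.9812  95.1555] rot [-0.015  -0.0363 -0.0023]
shift mm [ 17.481  -10.7926 174.0946] rot [-0.015  -0.0363 -0.0023]
```

```bash
python3 -m jog '[[0.06,0.02,-0.012,0.045,-0.015,-0.036,-0.002],[0.06,0.02,-0.012,0.09,-0.015,-0.036,-0.002],[0.06,0.02,-0.012,0.095,-0.015,-0.036,-0.002],[0.06,0.02,-0.012,0.095,-0.015,-0.036,-0.002]]'
python3 - <<'E'
from h import *
R=toolR(45);g=fl(.37,.085,.0445,-.005);print(get_obs()["joint_positions"])
rel(g+.019*R[:,2],R)
E
```

```text
t: 2.65
position: [0.4253, 0.145, 0.2564]
orientation: [0.101, 0.929, -0.046, 0.353]
ft_force: [0.7, -0.0, -0.2]
width: 0.0599
grip_force: 0.0
[ 0.3106  0.1973  2.2426 -1.4302  0.3579  0.2573]
shift mm [ 44.1772 -16.2014 130.5067] rot [-0.0239 -0.0584 -0.0048]
```

```bash
python3 - <<'E'
from h import *
R=toolR(45,0);g=fl(.37,.085,.0445,-.005)
rel(g-.04*R[:,2],R)
rel(g+.019*R[:,2],R)
E
```

```text
shift mm [ 47.1548 -23.2943  72.1432] rot [-0.1628 -0.0596 -0.1522]
shift mm [ 44.3972 -13.5061 130.2602] rot [-0.1628 -0.0596 -0.1522]
```

```bash
python3 -m jog '[[0.06,0.02,-0.012,0.03,-0.08,-0.03,-0.08],[0.06,0.047,-0.023,0.06,-0.163,-0.06,-0.152],[0.06,0.047,-0.023,0.072,-0.163,-0.06,-0.152],[0.06,0.047,-0.023,0.072,-0.163,-0.06,-0.152]]'
python3 - <<'E'
from h import *
R=toolR(45,0);g=fl(.37,.085,.0445,-.005);print(get_obs()["joint_positions"])
rel(g+.019*R[:,2],R)
E
```

```text
t: 3.05
position: [0.4394, 0.1193, 0.2672]
orientation: [0.0, 0.935, 0.002, 0.354]
ft_force: [0.6, -0.4, 0.4]
width: 0.0601
grip_force: 0.0
[ 0.03    0.1213  2.2934 -1.4302  0.0168 -0.1167]
shift mm [ 65.2727  -1.4681 125.851 ] rot [ 0.0032 -0.0607 -0.0016]
```

```bash
cat > fk.py <<'E'
import numpy as np
from scipy.spatial.transform import Rotation as Ro
Z=np.array([0,0,1.]);X=np.array([1.,0,0])
def cols(q):
    r=lambda a,t:Ro.from_euler(a,t)
    A=r('z',q[0]);B=A*r('y',q[1]);C=B*r('y',q[2]);D=C*r('z',q[3])*r('y',q[4])
    return np.c_[Z,A.apply(X),B.apply(Z),B.apply(X),C.apply(Z),D.apply(Z)],D
obs=[([-1.36852882,.528460106,1.43389775,0,1.18136857,-.1785],[.2321553,-.57952509,.23033877]),
([-0.793,0.1543,1.6557,-0.0694,1.1151,-0.772],[0.4222,-0.2968,0.3624]),
([-0.0445,0.044,2.3141,-0.9607,0.3154,-0.1183],[0.3844,0.0185,0.2665]),
([0.4035,0.1192,2.3142,-1.4301,0.4132,0.3175],[0.3725,0.1515,0.269]),
([0.3106,0.1973,2.2426,-1.4302,0.3579,0.2573],[0.4253,0.145,0.2564]),
([0.03,0.1213,2.2934,-1.4302,0.0168,-0.1167],[0.4394,0.1193,0.2672])]
A=np.vstack([cols(q)[0] for q,_ in obs]);b=np.concatenate([p for _,p in obs])
L,res,rk,sv=np.linalg.lstsq(A,b,rcond=1e-4)
if __name__=="__main__":
    print("h,a,L1,e,L2,D",L.round(4),rk,sv.round(3),"err mm",(1e3*(A@L-b)).round(1))
    from scipy.optimize import least_squares
    from h import toolR,fl
    lo=np.array([-3.08,-.75,.22,-1.43,0]);hi=np.array([3.08,2.2,2.44,4.57,2.65])
    for nm,qf,u,lat in(("start",.37,.085,-.005),("shut",0.,.113,-.003)):
      g=fl(qf,u,.045,lat)
      for tilt in(30,35,40,45,50,55):
        for yaw in(-11.6,0,10):
          Rt=toolR(tilt,np.radians(yaw));t=g+.019*Rt[:,2];s=[]
          for q4 in(0.,np.pi):
            f=lambda q:np.r_[(cols(q)[0]@L-t)*10,cols(q)[1].apply(Z)-Rt[:,2]]
            r=least_squares(f,np.clip([.2,.3,2.1,q4,.3],lo,hi),bounds=(lo,hi));s+=[r.x.round(2) if r.cost<1e-6 else None]
          print(nm,tilt,yaw,*s)
E
python3 fk.py
```

```text
h,a,L1,e,L2,D [-0.0016  0.1362  0.3945  0.1373  0.1799 -0.034 ] 6 [4.735 3.53  0.933 0.387 0.258 0.184] err mm [-107.6  -27.9    4.9  -69.8  -58.    -4.8   14.8  -27.6   19.7    6.4
   24.9   -7.    -5.1    2.2  -10.1  -22.3 -106.2   -2.8]
start 30 -11.6 None [0.23 0.52 2.36 3.91 0.3 ]
start 30 0 None [0.24 0.53 2.35 3.6  0.27]
start 30 10 None [0.25 0.53 2.34 3.29 0.25]
start 35 -11.6 None [0.23 0.52 2.33 3.87 0.37]
start 35 0 None [0.24 0.52 2.32 3.57 0.33]
start 35 10 None [0.25 0.52 2.32 3.28 0.31]
start 40 -11.6 None [0.22 0.52 2.31 3.83 0.43]
start 40 0 None [0.24 0.52 2.3  3.55 0.39]
start 40 10 [0.25 0.52 2.29 3.27 0.37] [0.25 0.52 2.29 3.27 0.37]
start 45 -11.6 None [0.22 0.51 2.29 3.8  0.49]
start 45 0 None [0.23 0.51 2.28 3.53 0.45]
start 45 10 [0.25 0.51 2.27 3.26 0.43] [0.25 0.51 2.27 3.26 0.43]
start 50 -11.6 None [0.22 0.51 2.27 3.78 0.55]
start 50 0 None [0.23 0.51 2.26 3.51 0.51]
start 50 10 [0.25 0.51 2.25 3.26 0.49] [0.25 0.51 2.25 3.26 0.49]
start 55 -11.6 None [0.21 0.5  2.25 3.75 0.62]
start 55 0 None [0.23 0.5  2.23 3.5  0.57]
start 55 10 [0.25 0.5  2.23 3.25 0.55] [0.25 0.5  2.23 3.25 0.55]
shut 30 -11.6 [ 0.19  0.52  2.06 -1.19  0.21] None
shut 30 0 [ 0.2   0.52  2.05 -1.03  0.12] None
shut 30 10 [ 0.21  0.52  2.05 -0.32  0.06] None
shut 35 -11.6 None None
shut 35 0 None None
shut 35 10 None [0.21 0.52 2.02 4.36 0.02]
shut 40 -11.6 None [0.19 0.51 2.01 4.54 0.25]
shut 40 0 None [0.2  0.52 2.   4.26 0.14]
shut 40 10 None [0.21 0.52 2.   3.46 0.07]
shut 45 -11.6 None [0.19 0.51 1.99 4.35 0.29]
shut 45 0 None [0.2  0.52 1.97 3.99 0.19]
shut 45 10 None [0.21 0.52 1.97 3.33 0.13]
shut 50 -11.6 None [0.18 0.51 1.96 4.2  0.34]
shut 50 0 None [0.2  0.51 1.95 3.83 0.24]
shut 50 10 None [0.21 0.51 1.95 3.28 0.19]
shut 55 -11.6 None [0.18 0.51 1.94 4.09 0.39]
shut 55 0 None [0.2  0.51 1.93 3.72 0.3 ]
shut 55 10 None [0.21 0.51 1.92 3.25 0.26]
```

```bash
sed -i 's/return np.c_\[Z,A.apply(X),/return np.c_[Z,A.apply(X),A.apply([0,1.,0]),/' fk.py; python3 fk.py
```

```text
h,a,L1,e,L2,D [ 0.09   -0.075   0.1019  0.6335  0.0457  0.3591  0.2458] 7 [4.736 3.531 2.477 0.878 0.323 0.236 0.18 ] err mm [ -8.8  -2.7   0.9 -31.2  23.2  21.9   2.9   3.7   3.6   7.7  15.3  -8.1
  12.6  13.  -12.    6.   -8.1  -6.2]
start 30 -11.6 None [0.11 0.38 2.3  4.45 0.16]
start 30 0 None [0.05 0.37 2.33 3.44 0.08]
start 30 10 [-0.01  0.37  2.34  2.28  0.12] [-0.01  0.37  2.34  2.28  0.12]
start 35 -11.6 None [0.13 0.39 2.35 3.95 0.26]
start 35 0 None [0.05 0.38 2.38 3.27 0.23]
start 35 10 [-0.02  0.37  2.39  2.69  0.25] [-0.02  0.37  2.39  2.69  0.25]
start 40 -11.6 None [0.14 0.4  2.4  3.74 0.39]
start 40 0 None [0.05 0.39 2.44 3.23 0.38]
start 40 10 None None
start 45 -11.6 None None
start 45 0 None None
start 45 10 None None
start 50 -11.6 None None
start 50 0 None None
start 50 10 None None
start 55 -11.6 None None
start 55 0 None None
start 55 10 None None
shut 30 -11.6 [ 0.08  0.38  2.15 -0.96  0.17] None
shut 30 0 [ 0.02  0.37  2.18 -0.15  0.07] None
shut 30 10 [-0.03  0.37  2.18  0.95  0.12] [-0.03  0.37  2.18  0.95  0.12]
shut 35 -11.6 None [0.09 0.39 2.2  4.48 0.17]
shut 35 0 None [0.02 0.37 2.23 3.31 0.08]
shut 35 10 [-0.04  0.37  2.24  2.09  0.14] [-0.04  0.37  2.24  2.09  0.14]
shut 40 -11.6 None [0.1  0.39 2.25 3.97 0.26]
shut 40 0 None [0.02 0.38 2.28 3.21 0.22]
shut 40 10 [-0.05  0.38  2.3   2.56  0.26] [-0.05  0.38  2.3   2.56  0.26]
shut 45 -11.6 None [0.11 0.4  2.3  3.75 0.39]
shut 45 0 None [0.02 0.39 2.34 3.19 0.37]
shut 45 10 [-0.06  0.39  2.35  2.72  0.4 ] [-0.06  0.39  2.35  2.72  0.4 ]
shut 50 -11.6 None [0.12 0.42 2.35 3.65 0.53]
shut 50 0 [0.02 0.41 2.39 3.18 0.53] [0.02 0.41 2.39 3.18 0.53]
shut 50 10 [-0.07  0.41  2.41  2.79  0.56] [-0.07  0.41  2.41  2.79  0.56]
shut 55 -11.6 None [0.13 0.45 2.4  3.59 0.68]
shut 55 0 None None
shut 55 10 None None
```

```bash
python3 - <<'E'
from h import *
p=[.43,.119,.27]
for t,y in((20,10),(25,35),(45,35),(45,5)): rel(p,toolR(t,np.radians(y)))
E
```

```text
shift mm [ 5.2291 -0.2677 -8.3377] rot [-0.0863  0.375  -0.1517]
shift mm [ 5.2291 -0.2677 -8.3377] rot [-0.3328  0.2804 -0.5135]
shift mm [ 5.2291 -0.2677 -8.3377] rot [-0.4156 -0.0578 -0.4464]
shift mm [ 5.2291 -0.2677 -8.3377] rot [-0.0566 -0.0605 -0.0652]
```

```bash
python3 -m jog '[[0.06,0.005,0,-0.008,-0.03,0.14,-0.06],[0.06,0.005,0,-0.008,-0.06,0.28,-0.11],[0.06,0.005,0,-0.008,-0.086,0.375,-0.152],[0.06,0.005,0,-0.008,-0.2,0.33,-0.3],[0.06,0.005,0,-0.008,-0.3,0.29,-0.43],[0.06,0.005,0,-0.008,-0.333,0.28,-0.514],[0.06,0.005,0,-0.008,-0.333,0.28,-0.514]]'
python3 - <<'E'
from h import *
print(get_obs()["joint_positions"])
p=[.43,.119,.27]
for t,y in((25,35),(35,35),(45,35),(45,5)): rel(p,toolR(t,np.radians(y)))
E
```

```text
t: 3.75
position: [0.429, 0.1092, 0.263]
orientation: [-0.085, 0.957, -0.033, 0.277]
ft_force: [0.6, -0.2, -0.8]
width: 0.0595
grip_force: 0.0
[ 0.0116  0.0943  2.2057 -0.0834  0.2777 -1.6625]
shift mm [-6.3126  8.6878 -5.5561] rot [-0.3171  0.091  -0.3575]
shift mm [-6.3126  8.6878 -5.5561] rot [-0.347  -0.0802 -0.3285]
shift mm [-6.3126  8.6878 -5.5561] rot [-0.3752 -0.2514 -0.2977]
shift mm [-6.3126  8.6878 -5.5561] rot [-0.0509 -0.2265  0.1144]
```

```bash
python3 -m jog '[[0.06,-0.006,0.009,-0.006,-0.317,0.09,-0.357],[0.06,-0.006,0.009,-0.006,-0.317,0.09,-0.357],[0.06,-0.006,0.009,-0.006,-0.317,0.09,-0.357],[0.06,-0.006,0.009,-0.006,-0.317,0.09,-0.357],[0.06,-0.006,0.009,-0.006,-0.347,-0.08,-0.328],[0.06,-0.006,0.009,-0.006,-0.375,-0.251,-0.298],[0.06,-0.006,0.009,-0.006,-0.375,-0.251,-0.298],[0.06,-0.006,0.009,-0.006,-0.375,-0.251,-0.298]]'
python3 - <<'E'
from h import *
print(get_obs()["joint_positions"])
p=[.43,.119,.27]
for t,y in((45,35),(50,20),(45,5)): rel(p,toolR(t,np.radians(y)))
E
```

```text
t: 4.55
position: [0.4353, 0.1733, 0.3355]
orientation: [-0.261, 0.902, 0.091, 0.331]
ft_force: [-0.1, 0.9, -0.4]
width: 0.0598
grip_force: 0.0
[-0.1422 -0.0303  2.1429  0.8024  0.6101 -2.8518]
shift mm [ 68.0008 -42.6109  28.8168] rot [-0.0406 -0.0841 -0.0316]
shift mm [ 68.0008 -42.6109  28.8168] rot [ 0.1437 -0.1696  0.1551]
shift mm [ 68.0008 -42.6109  28.8168] rot [ 0.314  -0.0803  0.3538]
```

```bash
sed -i 's/return np.c_\[np.cross(y,z),y,z\]/y=-y; return np.c_[np.cross(y,z),y,z]/' h.py
python3 -m jog '[[0.06,0,0,0,0,0,1.1],[0.06,0,0,0,0,0,1.1],[0.06,0,0,0,0,0,1.1],[0.06,0,0,0,0,0,1.1],[0.06,0,0,0,0,0,1.1],[0.06,0,0,0,0,0,1.1],[0.06,0,0,0,0,0,1.1],[0.06,0,0,0,0,0,1.1]]'
python3 -m jog '[[0.06,0,0,0,0,0,1.1],[0.06,0,0,0,0,0,1.1],[0.06,0,0,0,0,0,1.1],[0.06,0,0,0,0,0,1.1],[0.06,0,0,0,0,0,1.1],[0.06,0,0,0,0,0,1.1],[0.06,0,0,0,0,0,1.1],[0.06,0,0,0,0,0,1.1]]'
python3 - <<'E'
from h import *
print(get_obs()["joint_positions"])
p=[.41,.119,.28]
for t,y in((45,35),(48,20),(45,5)): rel(p,toolR(t,np.radians(y)))
E
```

```text
t: 5.35
position: [0.436, 0.1725, 0.3351]
orientation: [0.251, 0.905, 0.25, 0.234]
ft_force: [-0.4, 0.7, -0.1]
width: 0.0601
grip_force: 0.0
t: 6.15
position: [0.436, 0.1725, 0.3351]
orientation: [0.687, 0.641, 0.336, 0.069]
ft_force: [0.1, 0.0, 0.3]
width: 0.0603
grip_force: 0.0
[-0.1431 -0.0288  2.1422  0.8005  0.6093 -0.6485]
shift mm [-68.8902 -41.5513   9.8936] rot [-0.0014  0.0985  0.9065]
shift mm [-68.8902 -41.5513   9.8936] rot [-0.1955  0.0612  1.0934]
shift mm [-68.8902 -41.5513   9.8936] rot [-0.3368 -0.0734  1.2841]
```

```bash

python3 -m jog '[[0.06,0,0,0,-0.001,0.098,0.906],[0.06,0,0,0,-0.001,0.098,0.906],[0.06,-0.03,-0.02,0.01,-0.001,0.098,0.906],[0.06,-0.06,-0.04,0.01,-0.001,0.098,0.906],[0.06,-0.069,-0.042,0.01,-0.001,0.098,0.906],[0.06,-0.069,-0.042,0.01,-0.001,0.098,0.906],[0.06,-0.069,-0.042,0.01,-0.001,0.098,0.906]]'
python3 - <<'E'
from h import *
print(get_obs()["joint_positions"])
p=[.41,.119,.25]
for t,y in((48,35),(48,20),(45,5)): rel(p,toolR(t,np.radians(y)))
E
```

```text
t: 6.85
position: [0.4103, 0.1178, 0.2795]
orientation: [0.881, 0.278, 0.365, -0.115]
ft_force: [0.0, 0.1, 0.2]
width: 0.0598
grip_force: 0.0
[-0.4943  0.0714  2.3597  1.2351  0.7325 -0.5152]
shift mm [-20.5021  -1.1859  21.2029] rot [0.0006 0.0527 0.0012]
shift mm [-20.5021  -1.1859  21.2029] rot [-0.1893  0.0522  0.1815]
shift mm [-20.5021  -1.1859  21.2029] rot [-0.3696 -0.      0.3715]
```

```bash
python3 - <<'E'
from h import *
g=fl(.37,.085,.0445,-.005)
for t,y,b in((42,20,.06),(37,10,.04)): R=toolR(t,np.radians(y));rel(g-b*R[:,2],R)
E
```

```text
shift mm [-62.9362  17.9015  66.8378] rot [-0.1796 -0.0519  0.1912]
shift mm [-59.876   18.11    87.7716] rot [-0.2858 -0.1374  0.3308]
```

```bash

python3 -m jog '[[0.06,-0.03,0.009,0.03,-0.09,-0.025,0.095],[0.06,-0.063,0.018,0.06,-0.18,-0.052,0.191],[0.06,-0.063,0.018,0.067,-0.18,-0.052,0.191],[0.06,-0.06,0.018,0.088,-0.286,-0.137,0.331],[0.06,-0.06,0.018,0.088,-0.286,-0.137,0.331],[0.06,-0.06,0.018,0.088,-0.286,-0.137,0.331]]'
python3 - <<'E'
from h import *
o=get_obs();print(o["joint_positions"],uvq(o["position"],.37))
g=fl(.37,.085,.0445,-.005)
for t,y,b in((37,10,-.019),(42,5,-.019)): R=toolR(t,np.radians(y));rel(g-b*R[:,2],R)
E
```

```text
t: 7.45
position: [0.4387, 0.1137, 0.1759]
orientation: [0.943, 0.089, 0.32, -0.028]
ft_force: [1.5, -1.2, -0.1]
width: 0.0602
grip_force: 0.0
[-0.1167  0.3884  2.4028  2.5632  0.3331 -1.2632] [111.8722  72.1723 -13.9138]
shift mm [-2.3369 -0.5351 58.5238] rot [-0.0042 -0.0082  0.0115]
shift mm [-0.7316  0.5911 58.431 ] rot [-0.0605  0.0788  0.0784]
```

```bash
python3 - <<'E'
from h import *
i=get_image("wrist");cv2.imwrite("pics/w2.png",i[:,:,::-1]);p=camera_params("wrist")
for l in(0,-.0055): print(proj("wrist",[fl(.37,.085,.018),fl(.37,.085,.045,l),fl(.37,.085,.055,l*1.37),fl(.37,.176,.018)],p))
E
```

```text
[[295.0577 203.7226]
 [279.7578 235.6784]
 [273.4629 248.8272]
 [320.0718  79.5708]]
[[295.0577 203.7226]
 [288.0105 238.9294]
 [285.0917 253.4974]
 [320.0718  79.5708]]
```

View pics/w2.png

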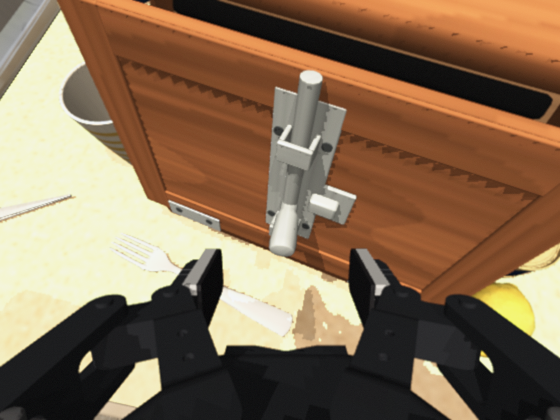

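```bash

python3 -m jog '[[0.06,-0.002,-0.001,0.03,0,0,0],[0.06,-0.002,-0.001,0.055,0,0,0],[0.06,-0.002,-0.001,0.058,0,0,0],[0.06,-0.002,-0.001,0.058,0,0,0],[0.02,-0.002,-0.001,0.058,0,0,0],[0.0,-0.002,-0.001,0.058,0,0,0],[0.0,-0.002,-0.001,0.058,0,0,0],[0.0,-0.002,-0.001,0.058,0,0,0]]' 40
python3 - <<'E'
from h import *
o=get_obs();R=Ro.from_quat(o["orientation"]).as_matrix();print(o["joint_positions"],uvq(o["position"]-.019*R[:,2],.37))
E
```

```text
t: 8.3
position: [0.4711, 0.1186, 0.1306]
orientation: [0.943, 0.086, 0.321, -0.028]
ft_force: [-1.7, -6.3, 0.9]
width: 0.015
grip_force: 37.1
[-0.0844  0.559   2.3661  2.77    0.4504 -1.4478] [87.3091 45.5723 -6.892 ]
```

```bash
cat >>h.py <<'E'
def goto(q,u,n,lat,tilt,yaw,o):
    R=toolR(tilt,np.radians(yaw)); rel(fl(q,u/1e3,n/1e3,lat/1e3)+.019*R[:,2],R,o)
E
python3 - <<'E'
from h import *
o=get_obs()
for q,t,y in((.3,39,9),(.23,41,8),(.15,43,7),(.08,45,6)): goto(q,87.3,45.6,-6.9,t,y,o)
E
```

```text
shift mm [6.24   2.7773 2.6871] rot [-0.0128  0.0241  0.0212]
shift mm [12.4756  5.5709  5.7892] rot [-0.0242  0.059   0.0345]
shift mm [19.1865  8.7669  9.8113] rot [-0.0361  0.0939  0.0474]
shift mm [24.8276 11.6131 13.7138] rot [-0.0485  0.1287  0.0599]
```

```bash

python3 -m jog '[[0,0.003,0.0014,0.0013,-0.006,0.012,0.01],[0,0.0062,0.0028,0.0027,-0.013,0.024,0.021],[0,0.0094,0.0042,0.0042,-0.018,0.042,0.028],[0,0.0125,0.0056,0.0058,-0.024,0.059,0.035],[0,0.0158,0.0072,0.0078,-0.03,0.077,0.041],[0,0.0192,0.0088,0.0098,-0.036,0.094,0.047],[0,0.0248,0.0116,0.0137,-0.048,0.129,0.06],[0,0.0248,0.0116,0.0137,-0.048,0.129,0.06]]' 60
cat >s.py <<'E'
from h import *
o=get_obs();R=Ro.from_quat(o["orientation"]).as_matrix();f=o["ft_force"];g=o["position"]-.019*R[:,2]
d=g-H;qg=np.arctan2(d[2],d@bx)-np.arctan2(45.6,87.3)-np.radians(55)
a=np.radians(55)
print(round(o["t"],2),"q~",round(qg,3),"radius",np.hypot(d@bx,d[2])*1e3,"uvl@0",uvq(g,0),"F u,n,l",f@(np.cos(a)*bx+[0,0,np.sin(a)]),f@(-np.sin(a)*bx+[0,0,np.cos(a)]),f@by,"z-axis",R[:,2],"w",o["width"],"j",o["joint_positions"])
E
python3 s.py
```

```text
t: 9.1
position: [0.502, 0.1129, 0.1364]
orientation: [0.921, 0.049, 0.386, -0.021]
ft_force: [-3.3, -3.9, 9.5]
width: 0.0131
grip_force: 63.3
9.1 q~ 0.071 radius 99.8958115788574 uvl@0 [85.0434 52.4098 -6.0837] F u,n,l 6.4091576604279705 7.440110232942187 -4.495935134990281 z-axis [ 0.7083  0.0759 -0.7019] w 0.013133589430448098 j [-0.0714  0.6351  2.381   2.9368  0.6696 -1.5337]
```

```bash
python3 - <<'E'
from h import *
i=get_image("wrist")[:,:,::-1];s=get_image("scene")[130:330,170:350,::-1]
a=cv2.resize(s,None,fx=2,fy=2,interpolation=2);b=cv2.resize(i[:,100:460],(370,400))
cv2.imwrite("pics/w3.png",np.hstack([a,b]))
E
```

```text
(no output)
```

View pics/w3.png

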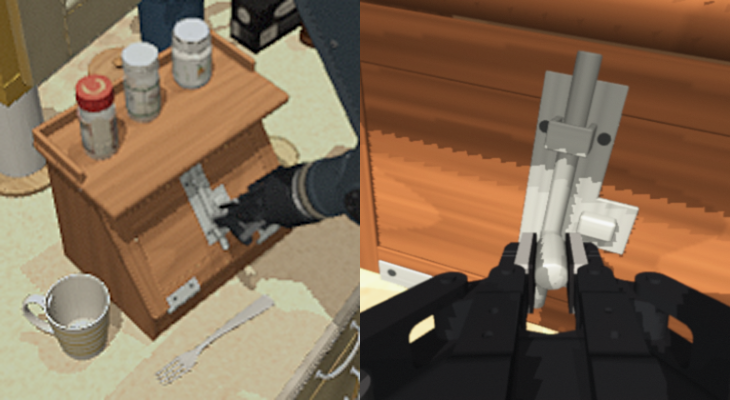

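```bash
cat >>s.py <<'E'
print("u in tool",R.T@(np.cos(a)*bx+[0,0,np.sin(a)]),"inward",R.T@(np.sin(a)*bx-[0,0,np.cos(a)]),"by",R.T@by)
E
python3 s.py|tail -1
python3 - <<'E'
from h import *
goto(0,88.5,46.3,-6,45,6,get_obs())
E
```

```text
u in tool [ 0.967   0.1734 -0.1865] inward [0.1402 0.2492 0.9583] by [ 0.2127 -0.9528  0.2166]
shift mm [4.0559 2.0273 5.2468] rot [-0.0015 -0.0066  0.0003]
```

```bash

python3 -m jog '[[0,0.002,0.001,0.0026,0,0,0],[0,0.004,0.002,0.0052,0,0,0],[0,0.004,0.002,0.0052,0,0,0]]' 80 >/dev/null; python3 s.py|head -1
python3 -m jog '[[0,0.00014,0.00025,0.00096,0,0,0],[0,0.00014,0.00025,0.00096,0,0,0]]' >/dev/null; python3 s.py|head -1
python3 -m jog '[[0,0.00014,0.00025,0.00096,0,0,0],[0,0.00014,0.00025,0.00096,0,0,0]]' >/dev/null; python3 s.py|head -1
```

```text
9.5 q~ 0.041 radius 99.45793035417269 uvl@0 [86.1803 49.6472 -6.1048] F u,n,l 9.098991157310605 20.696659248959136 -6.386652667410521 z-axis [ 0.7041  0.0771 -0.7059] w 0.012728213897183926 j [-0.0737  0.6313  2.3709  2.9274  0.6504 -1.5266]
9.7 q~ 0.04 radius 99.35899019494632 uvl@0 [86.1452 49.5097 -6.0622] F u,n,l 10.912520590821082 26.07731127997543 -6.707129886509541 z-axis [ 0.7044  0.0773 -0.7056] w 0.012937610444583376 j [-0.0739  0.6321  2.371   2.9271  0.6517 -1.5266]
9.9 q~ 0.04 radius 99.21254185380141 uvl@0 [86.0501 49.3813 -6.0813] F u,n,l 12.84934936471795 31.884638032096298 -7.302141722057209 z-axis [ 0.7045  0.0775 -0.7054] w 0.012660264644679882 j [-0.0741  0.6328  2.3711  2.9267  0.6528 -1.5265]
```

```bash

python3 -m jog '[[0,0.0018,0,-0.0014,0,0,0],[0,0.0037,0.0005,-0.0017,0,0,0],[0,0.0056,0.0008,-0.0021,0,0,0],[0,0.0056,0.0008,-0.0021,0,0,0]]' >/dev/null; python3 s.py|head -1
python3 -m jog '[[0,0.0019,0.0003,-0.0004,0,0,0],[0,0.0019,0.0003,-0.0004,0,0,0]]' >/dev/null; python3 s.py|head -1
python3 -m jog '[[0,0.0019,0.0003,-0.0004,0,0,0],[0,0.0019,0.0003,-0.0004,0,0,0]]' >/dev/null; python3 s.py|head -1
```

```text
10.3 q~ 0.035 radius 100.72942752117252 uvl@0 [87.5903 49.7428 -6.2025] F u,n,l -1.153581149931744 16.876021380005533 -2.66112596103721 z-axis [ 0.695   0.0781 -0.7148] w 0.013092825464751877 j [-0.0746  0.6168  2.3605  2.9144  0.6136 -1.5151]
10.5 q~ 0.028 radius 102.03110328364102 uvl@0 [89.0854 49.7407 -6.1891] F u,n,l -2.0333871808648456 14.091009510605941 -2.9397821000341997 z-axis [ 0.6942  0.0781 -0.7155] w 0.013003333692770343 j [-0.0749  0.6113  2.3569  2.9108  0.6037 -1.5112]
10.7 q~ 0.019 radius 103.66418183855275 uvl@0 [90.9418 49.7579 -6.2055] F u,n,l -2.548505360075254 15.129523005110267 -1.8056430174805702 z-axis [ 0.694   0.078  -0.7157] w 0.012901679927722239 j [-0.0753  0.6054  2.3532  2.9073  0.5941 -1.5072]
```

```bash

for i in 1 2 3; do
python3 -m jog '[[0,0.0019,0.0003,-0.0004,0,0,0],[0,0.0019,0.0003,-0.0004,0,0,0]]' >/dev/null; python3 s.py|head -1|cut -c1-150; done
```

```text
10.9 q~ 0.011 radius 105.33615934784476 uvl@0 [92.8479 49.7492 -6.2136] F u,n,l -2.3624467661417174 15.597719549875777 -2.4217053020988732 z-axis [ 0.
11.1 q~ 0.002 radius 106.98333731813193 uvl@0 [94.7051 49.7633 -6.1856] F u,n,l -3.762302469710468 14.517399497963911 -2.3244345918081133 z-axis [ 0.6
11.3 q~ 0.002 radius 107.21807652266632 uvl@0 [94.9359 49.8285 -6.2333] F u,n,l -7.71671341186644 9.351864121583532 -1.1758571486834382 z-axis [ 0.690
```

```bash

for i in 1 2 3 4; do
python3 -m jog '[[0,-0.0001,-0.00015,-0.0006,0,0,0],[0,-0.0001,-0.00015,-0.0006,0,0,0]]' >/dev/null; python3 s.py|head -1|cut -c1-140; done
```

```text
11.5 q~ 0.002 radius 107.31139390882679 uvl@0 [95.0166 49.8756 -6.2333] F u,n,l -8.747124259982481 6.872355471112522 -0.687742366592301 z-ax
11.7 q~ 0.003 radius 107.37459338945646 uvl@0 [95.0374 49.972  -6.2448] F u,n,l -9.052729439104422 2.723969112462747 -0.05025196378600484 z-
11.9 q~ 0.003 radius 107.47706758570801 uvl@0 [95.1178 50.0391 -6.2642] F u,n,l -12.50074148994818 -0.7579180655905303 0.7144203408807591 z-
12.1 q~ 0.003 radius 107.65549499105653 uvl@0 [95.2789 50.1162 -6.2515] F u,n,l -16.247706366931244 -3.9326921590995334 1.5262127835567534 z
```

```bash

python3 -m jog '[[0,-0.0024,-0.0004,0.0005,0,0,0],[0,-0.0024,-0.0004,0.0005,0,0,0]]' >/dev/null; python3 s.py|head -1|cut -c1-140
python3 -m jog '[[0,-0.001,-0.0002,0.0002,0,0,0],[0,-0.001,-0.0002,0.0002,0,0,0]]' >/dev/null; python3 s.py|head -1|cut -c1-140
```

```text
12.3 q~ 0.004 radius 107.31609823197476 uvl@0 [94.9378 50.0357 -6.1946] F u,n,l -10.166867117471194 2.2930676322067707 -1.735818527089071 z-
12.5 q~ 0.004 radius 107.2470058953098 uvl@0 [94.8763 50.0041 -6.178 ] F u,n,l -8.846969222139501 4.684406016038208 -1.6593973491642569 z-ax
```

```bash
for i in 1 2 3; do
python3 -m jog '[[0,-0.0015,-0.0002,0.0003,0,0,0],[0,-0.0015,-0.0002,0.0003,0,0,0]]' >/dev/null; python3 s.py|head -1|cut -c1-195;done
```

```text
12.7 q~ 0.004 radius 107.03507301992018 uvl@0 [94.6654 49.9496 -6.1576] F u,n,l -3.607416828961165 8.016265165986061 -3.978749301242491 z-axis [ 0.6997  0.0769 -0.7103] w 0.012653606394701738 j [
12.9 q~ 0.005 radius 106.79568131902718 uvl@0 [94.4266 49.8893 -6.1421] F u,n,l -0.0463138892946899 11.449819145590087 -3.9366558688921724 z-axis [ 0.7023  0.0768 -0.7077] w 0.012890823082422075 
13.1 q~ 0.009 radius 105.89292894857384 uvl@0 [93.4142 49.8709 -6.1303] F u,n,l 1.1786552582848304 12.394221888176318 -4.453647363534263 z-axis [ 0.7033  0.0768 -0.7067] w 0.012886885537712441 j
```

```bash
for i in 1 2; do
python3 -m jog '[[0,-0.0001,-0.00025,-0.001,0,0,0],[0,-0.0001,-0.00025,-0.001,0,0,0]]' >/dev/null; python3 s.py|head -1|cut -c1-145;done
```

```text
13.3 q~ 0.01 radius 106.20602118360111 uvl@0 [93.6247 50.1411 -6.1573] F u,n,l -2.225585267424756 7.614602404946797 -2.4581879261666693 z-axis [ 
13.5 q~ 0.013 radius 106.75572277988479 uvl@0 [93.9559 50.686  -6.1331] F u,n,l -2.0059201509767095 4.067431977439312 -2.481262734798218 z-axis [
```

```bash
for i in 1 2; do
python3 -m jog '[[0,0.0015,0.0002,-0.0003,0,0,0],[0,0.0015,0.0002,-0.0003,0,0,0]]' >/dev/null; python3 s.py|head -1|cut -c1-145;done
```

```text
13.7 q~ 0.011 radius 107.31582989865052 uvl@0 [94.5778 50.7122 -6.1422] F u,n,l -4.65678408108713 3.3545730257070003 -2.2796202097831393 z-axis [
13.9 q~ 0.01 radius 107.52506731437072 uvl@0 [94.8    50.7406 -6.1584] F u,n,l -9.21467447977677 -0.09075376634960211 -2.483623589272802 z-axis [
```

```bash
python3 -m jog '[[0,-0.003,-0.0004,0.0006,0,0,0],[0,-0.0031,-0.0006,-0.0003,0,0,0],[0,-0.0031,-0.0006,-0.0003,0,0,0]]' >/dev/null; python3 s.py|head -1|cut -c1-145
python3 -m jog '[[0,-0.0001,-0.0001,-0.0004,0,0,0],[0,-0.0001,-0.0001,-0.0004,0,0,0]]' >/dev/null; python3 s.py|head -1|cut -c1-145
python3 -m jog '[[0,0.0015,0.0002,-0.0003,0,0,0],[0,0.0015,0.0002,-0.0003,0,0,0]]' >/dev/null; python3 s.py|head -1|cut -c1-145
```

```text
14.2 q~ 0.014 radius 107.26238312498434 uvl@0 [94.3711 50.9835 -6.1084] F u,n,l -3.023709471500348 3.7306604870790396 -3.214834345319899 z-axis [
14.4 q~ 0.015 radius 107.31232080187613 uvl@0 [94.3833 51.066  -6.1092] F u,n,l -4.154756609628165 1.7431514895713605 -4.493644428685451 z-axis [
14.6 q~ 0.014 radius 107.55129694303464 uvl@0 [94.625  51.1213 -6.1035] F u,n,l -8.959894266030666 -2.297179930832889 -3.8475256933072295 z-axis
```

```bash
python3 -m jog '[[0,-0.0035,-0.0005,0.0007,0,0,0],[0,-0.0037,-0.0009,-0.0008,0,0,0],[0,-0.0037,-0.0009,-0.0008,0,0,0]]' >/dev/null; python3 s.py|head -1|cut -c1-145
python3 -m jog '[[0,-0.0001,-0.0001,-0.0004,0,0,0],[0,-0.0001,-0.0001,-0.0004,0,0,0]]' >/dev/null; python3 s.py|head -1|cut -c1-145
python3 -m jog '[[0,0.0015,0.0002,-0.0003,0,0,0],[0,0.0015,0.0002,-0.0003,0,0,0]]' >/dev/null; python3 s.py|head -1|cut -c1-145
```

```text
14.9 q~ 0.029 radius 107.00611092955775 uvl@0 [93.3832 52.2484 -6.0394] F u,n,l -2.844138139217268 2.435890611298562 -5.071908843695538 z-axis [ 
15.1 q~ 0.028 radius 107.3951325094464 uvl@0 [93.7744 52.3458 -6.0659] F u,n,l -2.0851012097230033 1.3286391159581192 -5.163598068826459 z-axis [
15.3 q~ 0.025 radius 107.98796402243107 uvl@0 [94.4122 52.4189 -6.0747] F u,n,l -4.579320966917412 -2.0970010243511976 -4.08544728747841 z-axis [
```

```bash
for i in 1 2; do python3 -m jog '[[0,0.0012,0.0002,-0.0002,0,0,0],[0,0.0012,0.0002,-0.0002,0,0,0]]' >/dev/null; python3 s.py|head -1|cut -c1-145; done
```

```text
15.5 q~ 0.025 radius 108.26298529685452 uvl@0 [94.682  52.4995 -6.0502] F u,n,l -8.099348028858666 -4.846137559295887 -4.436387799191617 z-axis [
15.7 q~ 0.024 radius 108.69978759814666 uvl@0 [95.1165 52.6164 -6.0224] F u,n,l -10.696202035736988 -7.822407623315063 -6.13378473520662 z-axis [
```

```bash
for i in 1 2; do python3 -m jog '[[0,0.0008,0.0003,0.0006,0,0,0],[0,0.0008,0.0003,0.0006,0,0,0]]' >/dev/null; python3 s.py|head -1|cut -c1-195; done
```

```text
15.9 q~ 0.023 radius 108.67304763368557 uvl@0 [95.1218 52.5517 -6.0276] F u,n,l -11.520197920803435 -3.6767694846894585 -5.592851102391546 z-axis [ 0.7006  0.0767 -0.7094] w 0.0123311205244914 j 
16.1 q~ 0.023 radius 108.64200697771957 uvl@0 [95.1398 52.4548 -6.043 ] F u,n,l -9.936800265808658 -1.4555861041272158 -6.066665312510896 z-axis [ 0.6995  0.0769 -0.7105] w 0.012631027338661078 j
```

```bash
python3 - <<'E'
from h import *
i=get_image("wrist")[:,:,::-1]
cv2.imwrite("pics/w4.png",cv2.resize(i[0:330,130:430],(545,600),interpolation=2))
E
```

```text
(no output)
```

View pics/w4.png

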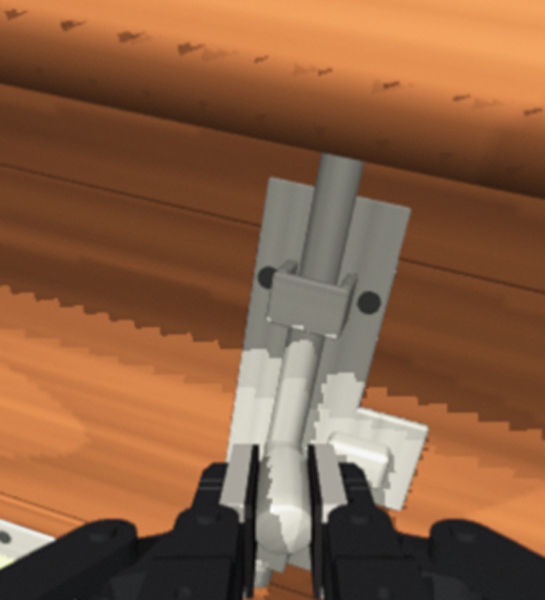

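```bash
python3 -m jog '[[0,-0.0035,-0.0005,0.0007,0,0,0],[0,-0.0037,-0.0008,-0.0008,0,0,0],[0,-0.0037,-0.0008,-0.0008,0,0,0]]' >/dev/null; python3 s.py|head -1|cut -c1-145
python3 -m jog '[[0,-0.0001,-0.0002,-0.0007,0,0,0],[0,-0.0001,-0.0002,-0.0007,0,0,0]]' >/dev/null; python3 s.py|head -1|cut -c1-145
```

```text
16.45 q~ 0.028 radius 108.3329594284796 uvl@0 [94.5974 52.7955 -6.0157] F u,n,l -5.2112662915308965 -0.5449477734356905 -6.60442890432251 z-axis 
16.65 q~ 0.025 radius 109.65802546523928 uvl@0 [95.9066 53.1678 -5.9526] F u,n,l -2.577197399482131 0.7474388567998552 -7.608959555380502 z-axis
```

```bash
for i in 1 2 3 4; do python3 -m jog '[[0,0.0019,0.0003,-0.0004,0,0,0],[0,0.0019,0.0003,-0.0004,0,0,0]]' >/dev/null; python3 s.py|head -1|cut -c1-145; done
```

```text
16.85 q~ 0.016 radius 111.60722184886475 uvl@0 [98.0833 53.2525 -5.9389] F u,n,l -2.3562315280708837 0.38560785932438735 -7.361371993159572 z-axi
17.05 q~ 0.008 radius 113.40277857503814 uvl@0 [100.0925  53.3074  -5.9444] F u,n,l -3.140141948489331 0.8823072865800793 -7.434346994213877 z-ax
17.25 q~ 0.0 radius 115.18939895900576 uvl@0 [102.0878  53.3543  -5.952 ] F u,n,l -2.849075481164517 0.5262010871079602 -7.700641773712667 z-axis
17.45 q~ -0.007 radius 116.88236750193055 uvl@0 [103.9611  53.4189  -5.9383] F u,n,l -2.179813448798018 1.5362474532865622 -8.150165316628945 z-a
```

```bash
for i in 1 2 3 4 5 6; do python3 -m jog '[[0,0.0019,0.0003,-0.0005,0,0,0],[0,0.0019,0.0003,-0.0005,0,0,0]]' >/dev/null; python3 s.py|head -1|cut -c1-145; done
```

```text
17.65 q~ -0.014 radius 118.78755104492058 uvl@0 [106.0664  53.4828  -5.9116] F u,n,l -2.3278468789377635 0.7746599802256956 -7.959393568507498 z-
17.85 q~ -0.021 radius 120.65880091316157 uvl@0 [108.1168  53.5659  -5.9233] F u,n,l -2.2793836184289376 0.47241941575607393 -8.221675021897502 z
18.05 q~ -0.028 radius 122.52842778308836 uvl@0 [110.1542  53.6588  -5.8937] F u,n,l -2.1143869381430536 0.3713848598389199 -9.499743141606169 z-
18.25 q~ -0.035 radius 124.3890714650834 uvl@0 [112.1819  53.7388  -5.9085] F u,n,l -2.269760492632731 -0.09412392212245972 -8.820011530067504 z-
18.45 q~ -0.036 radius 125.46602724449724 uvl@0 [113.246   54.01    -5.9252] F u,n,l -4.579751833313479 -0.6744615479827711 -8.437609317783606 z-
18.65 q~ -0.032 radius 125.71072038800443 uvl@0 [113.2457  54.5766  -5.964 ] F u,n,l -8.413500252318117 -3.1450499075645593 -6.067033059167813 z-
```

```bash
python3 -m jog '[[0.04,0,0,0,0,0,0],[0.04,0,0,0,0,0,0],[0.04,0,0,0,0,0,0],[0.04,0,0,-0.02,0,0,0],[0.04,0,0,-0.045,0,0,0],[0.04,0,0,-0.05,0,0,0],[0.04,0,0,-0.05,0,0,0]]'; python3 s.py
python3 - <<'E'
from h import *
i=get_image("wrist")[:,:,::-1]
cv2.imwrite("pics/w5.png",cv2.resize(i,(800,600),interpolation=2))
E
```

```text
t: 19.35
position: [0.482, 0.107, 0.1976]
orientation: [0.921, 0.051, 0.385, -0.021]
ft_force: [1.1, -0.8, 0.3]
width: 0.04
grip_force: 0.0
19.35 q~ 0.207 radius 161.46788297009343 uvl@0 [124.6836 102.5957 -15.9405] F u,n,l 1.0034555855322882 -0.8611414351381159 -0.5497583583742043 z-axis [ 0.7066  0.0779 -0.7033] w 0.03999577928269133 j [-0.1013  0.4106  2.3794  2.7934  0.4517 -1.4055]
u in tool [ 0.9661  0.1769 -0.1881] inward [0.1404 0.2517 0.9576] by [ 0.2168 -0.9515  0.2183]
```

View pics/w5.png

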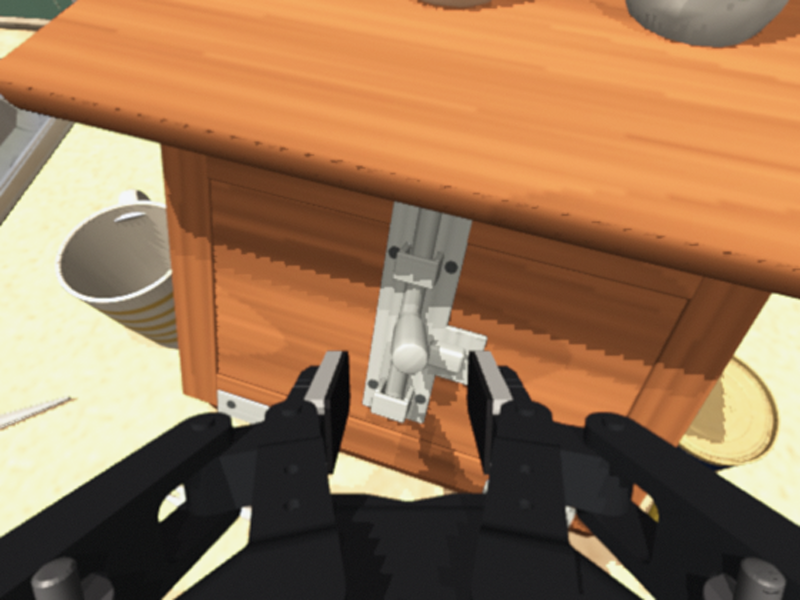

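```bash
python3 - <<'E'
from h import *
p=camera_params("wrist");o=get_obs()
for l in(0,.002,.004): print(l,(proj("wrist",[fl(.035,.113,.018,l),fl(.035,.113,.055,l),fl(.035,.135,.018,l),fl(.035,.113,.055,l-.007)],p)/.7).round(0).tolist())
# goto: TCP poses closed fingers, tip at (u,n,lat) in flap frame q=.035 ; goto adds 19 mm so shift by tool z
def tip(u,n,l,t,y): R=toolR(t,np.radians(y)); rel(fl(.035,u/1e3,n/1e3,l/1e3),R,o)
tip(113,75,25,47,-5);tip(113,34,25,47,-5);tip(113,34,0,47,-5);tip(113,31,-14,47,-5)
E
```

```text
0 [[414.0, 313.0], [392.0, 353.0], [422.0, 272.0], [408.0, 358.0]]
0.002 [[410.0, 312.0], [387.0, 352.0], [418.0, 271.0], [403.0, 357.0]]
0.004 [[406.0, 311.0], [382.0, 350.0], [414.0, 269.0], [399.0, 355.0]]
shift mm [ -1.7011 -35.7223  14.6342] rot [-0.1419  0.03    0.1369]
shift mm [  5.4624 -25.1623  53.5979] rot [-0.1419  0.03    0.1369]
shift mm [ 0.0492 -1.3722 48.1455] rot [-0.1419  0.03    0.1369]
shift mm [-2.4581 12.7229 47.9431] rot [-0.1419  0.03    0.1369]
```

```bash
python3 -m jog '[[0,-0.001,-0.025,0,-0.07,0.015,0.07],[0,-0.002,-0.039,0.014,-0.142,0.03,0.137],[0,-0.002,-0.039,0.014,-0.142,0.03,0.137],[0,-0.002,-0.039,0.014,-0.142,0.03,0.137],[0,0.002,-0.034,0.035,-0.142,0.03,0.137],[0,0.006,-0.028,0.054,-0.142,0.03,0.137],[0,0.006,-0.028,0.054,-0.142,0.03,0.137]]' 40
cat >t.py <<'E'
from h import *
q=.035;o=get_obs();R=Ro.from_quat(o["orientation"]).as_matrix();f=o["ft_force"];a=np.radians(55)+q
U=np.cos(a)*bx+[0,0,np.sin(a)];N=-np.sin(a)*bx+[0,0,np.cos(a)]
print(round(o["t"],2),"tip uvl",uvq(o["position"],q),"F u,n,l",np.array([f@U,f@N,f@by]),"w",o["width"])
import sys
if len(sys.argv)>1: print("in tool: U",R.T@U,"N",R.T@N,"by",R.T@by,"j",o["joint_positions"])
E
python3 t.py 1
```

```text
t: 20.1
position: [0.5236, 0.1392, 0.1612]
orientation: [0.916, -0.04, 0.398, 0.018]
ft_force: [1.0, -0.8, 0.4]
width: 0.0003
grip_force: 0.0
20.1 tip uvl [112.0925  31.4718  28.1579] F u,n,l [ 0.934  -0.7754 -0.55  ] w 0.0003409458043289186
in tool: U [ 0.9821  0.0623 -0.1779] N [-0.1716 -0.0951 -0.9806] by [ 0.078  -0.9935  0.0827] j [ 0.1491  0.5626  2.2604  3.4999  0.5134 -1.7225]
```

```bash
python3 -m jog '[[0,-0.0008,0.005,-0.0029,0,0,0],[0,-0.0012,0.01,-0.0033,0,0,0],[0,-0.0012,0.01,-0.0033,0,0,0]]'>/dev/null; python3 t.py
for i in 1 2 3; do python3 -m jog '[[0,-0.0002,0.003,-0.0002,0,0,0],[0,-0.0005,0.006,-0.0005,0,0,0],[0,-0.0005,0.006,-0.0005,0,0,0]]'>/dev/null; python3 t.py; done
```

```text
20.4 tip uvl [110.8291  38.128   16.3403] F u,n,l [-0.6945  0.0809  0.0458] w 4.0821969305040856e-05
20.7 tip uvl [111.2942  37.5347  10.7721] F u,n,l [0.2215 1.6312 1.1094] w -0.00027337414704894843
21.0 tip uvl [111.583   37.0872   4.7939] F u,n,l [-0.192  -0.5671  1.2411] w -0.000212392037015929
21.3 tip uvl [111.3515  37.2265  -1.3105] F u,n,l [-0.2356  0.6054  1.5567] w -0.00023270162275037604
```

```bash
for i in 1 2; do python3 -m jog '[[0,0,0.003,0.0013,0,0,0],[0,0,0.006,0.001,0,0,0],[0,0,0.006,0.001,0,0,0]]'>/dev/null; python3 t.py; done
for i in 1 2 3; do python3 -m jog '[[0,0.0002,0.0002,0.0016,0,0,0],[0,0.0002,0.0002,0.0016,0,0,0]]'>/dev/null; python3 t.py; done
```

```text
21.6 tip uvl [111.3638  35.6482  -7.3007] F u,n,l [0.0197 1.2188 0.5954] w -8.049603530175212e-05
21.9 tip uvl [111.5261  34.0851 -13.2042] F u,n,l [-0.6776  0.1315  0.5828] w 0.00013995692793689806
22.1 tip uvl [111.4017  32.5016 -13.0204] F u,n,l [ 0.5076  0.6747 -1.4157] w 0.00012936962676401268
22.3 tip uvl [111.4089  30.9287 -12.9238] F u,n,l [ 0.8764  2.4377 -1.8364] w -0.0001348160934954762
22.5 tip uvl [111.1298  30.327  -13.0181] F u,n,l [ 2.9468  9.8448 -1.9291] w 0.0003500581897262603
```

```bash
python3 -m jog '[[0,0.0002,0.0002,0.0012,0,0,0],[0,0.0002,0.0002,0.0012,0,0,0]]'>/dev/null; python3 t.py; python3 -m jog '[[0,0,0,-0.03,0,0,0],[0,0,0,-0.07,0,0,0],[0,0,0,-0.07,0,0,0],[0,0,0,-0.07,0,0,0]]'
python3 - <<'E'
from h import *
i=get_image("wrist")[:,:,::-1];s=get_image("scene")[130:330,170:350,::-1]
a=cv2.resize(s,None,fx=2,fy=2,interpolation=2)
cv2.imwrite("pics/w6.png",np.hstack([a,cv2.resize(i[:,130:510],(400,442))[:400]]))
p=camera_params("wrist")
for t in(.8,1.2,1.4): print(t,(proj("wrist",[fl(.035,.113,.018+.037*np.cos(t),-.037*np.sin(t)),fl(.035,.113,.018)],p)-[130,0]).round(0).tolist())
E
```

```text
22.7 tip uvl [110.8944  29.9964 -13.1018] F u,n,l [ 3.9487 14.651  -1.8581] w -0.0001902573323893901
t: 23.1
position: [0.4675, 0.1033, 0.2076]
orientation: [0.916, -0.04, 0.398, 0.017]
ft_force: [0.8, 0.4, -0.8]
width: -0.0001
grip_force: 0.0
0.8 [[174.0, 233.0], [140.0, 212.0]]
1.2 [[187.0, 225.0], [140.0, 212.0]]
1.4 [[190.0, 221.0], [140.0, 212.0]]
```

View pics/w6.png

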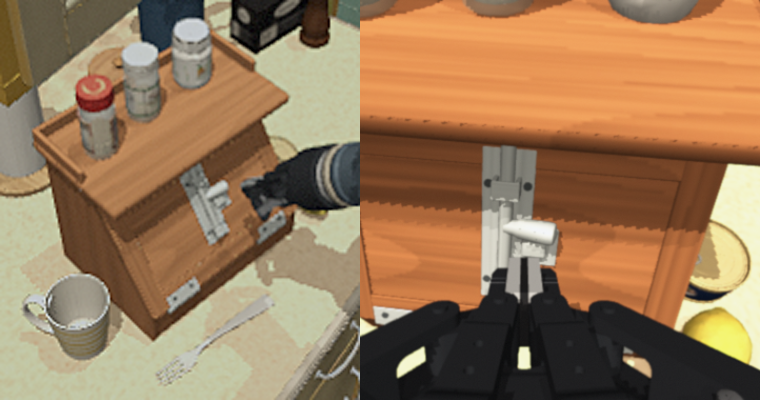

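```bash
python3 -m jog '[[0,0,0,-0.02,0,0,0],[0,0,0,-0.02,0,0,0]]'; python3 -c "from workcell import *;print(job_done())"
```

```text
t: 23.4
position: [0.4521, 0.1043, 0.22]
orientation: [0.917, -0.04, 0.396, 0.017]
ft_force: [-0.3, 0.6, -0.7]
width: 0.0002
grip_force: 0.0
the job is handed in; nothing more can be done
None
```

The flap is shut and bolted: the bolt went home on its stop in the keeper, the knob lies over to the right above its lug, and the arm is clear, with nothing else seen to move; handed in at 23.4 s, no verdict returned.

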